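# Lock the last quarter-turn stud of an incubator's cover

### The arm

A 6-joint arm with a two-finger parallel gripper is mounted at the origin on the work surface. World frame = base frame: x ahead of the robot, y to its left, z up, the work surface at z = 0. Lengths are in mm, angles in rad, forces in N, time in s.
With the tool pointing down it reaches from about 250 to 775 mm from the base axis. Payload 8.9 kg.
Tool frame: the origin (TCP) lies midway between the tips of the shut fingers; the grasp point (between the pads) lies 19 mm behind it; z points along the fingers, y is the line along which they close (so a half turn about z gives the same grasp; the last joint's range is limited). The gripper opens to 85 mm and grips with 20 to 120 N. Pads are 22 mm wide; open, the fingers measure 114 mm over their backs; the gripper's body (76 mm by 85 mm) begins 54 mm behind the grasp point. The pads swing forward as they close: fully open they stand 13 mm farther back than shut.
Start: joints at [1.048, 0.291, -0.153, 1.127, 0, 1.431], TCP at [196.579, 486.807, 231.305] pointing down, gripper open.
Joint ranges: [-2.52, 2.52], [-0.91, 1.74], [-1.3, 1.37], [-1.96, 2.02], [-1.52, 1.47], [-3.14, 3.14]. Speed limits (rad/s): [2.22, 2.22, 2.79, 3.14, 3.14, 3.14].

### API

Orientations are given as a rotation vector (axis times angle).
In Python, from rig import manip gives the robot as it stands. Calls block until the motion is done:
- manip.move_pose(position, orientation): joint-space move of the TCP to a pose.
- manip.move_linear(position, rate=150, ori=None, until_force=None): straight line of the TCP; ori=None keeps the orientation; rate is the mean speed in mm/s. With until_force (N) it stops when the force on the tool has changed by that much, and returns True; else False.
- manip.set_joints(angles): joint-space move.
- manip.grip(opening): opening from 0.0 (shut) to 1.0 (fully open); the grip force is fixed at half the most; returns when the fingers have stopped.
- manip.pause(seconds).
- manip.inverse_kinematics(position, orientation): joint angles nearest the present ones, or None.
- manip.get_image(name): name is "scene" or "top" or "wrist"; returns a dict with "frame" (400x640x3 uint8, red, green, blue), "vfov" (degrees; the focal length in pixels is half the picture's height over the tangent of half this angle, whatever the lens; pixels are square), "cx", "cy" (the principal point, pixels), "world_to_cam" (4x4, takes a point from world to camera coordinates); the wrist camera has in their place "hand_eye" (4x4, takes a point from camera to tool coordinates, whose origin is the TCP and whose axes are the flange's). Camera axes: x right, y down, z forward; pixel columns grow to the right and rows downward; lengths in mm; the calibration is good to about 2 mm. A picture is of the moment at which its call begins: read the wrist's pose just before it. There is no depth.
A pose or a line that the arm cannot do raises manip.IKError and nothing moves.
- manip.close_job(): hands the job in; it is judged then, once.
Readings, each from a call of its own:
- manip.get_t(): time.
- manip.get_qpos(): joint angles.
- manip.get_qd(): joint speeds.
- manip.get_effort(): joint torques, N m.
- manip.get_ee_pos(): TCP position.
- manip.get_eef_rot(): TCP orientation.
- manip.get_ft_force(): force on the tool from outside, world axes, zero at the start.
- manip.get_wrist_torque(): the same for the moment, N m.
- manip.get_gripper_width(): opening from 0.0 (shut) to 1.0 (fully open).
- manip.get_grip_force(): force on a finger pad.
Only numpy, scipy, OpenCV 4.12 (cv2) and the standard library are available. Lean on these libraries where they do the work, as an engineer would, in place of code of your own. Each camera call takes 0.05 s, during which the arm holds its last target. There are 200 camera calls.

### The job

The cover on top of the cream lab incubator is held by four wing-headed quarter-turn studs, and one of them was left open: it stands proud and its wing lies at right angles to the other three. Push that stud in first, then, keeping it in, turn it a quarter turn clockwise (seen from above) so that it locks, then let go.

Things in the scene. Friction and masses are not known exactly. Their poses are not given: they have to be found in the camera images.
- stud_head (a point): Open stud (steel, dark wing), at one of the cover's four corners: centre of the top of its wing, a bar 36 mm long (this point's x), 12 wide (y), 24 tall (z up), on a flange 38 mm across, 4 thick, its top 24 mm below the point. Grip the wing across its width from above, tips just over the flange; push and turn in one grasp. Point 43 mm above the cover when open, 36 locked; it moves with the stud.
- stud_push (a joint): How far the open stud is pushed in, straight down, m: 0 = proud (start), 0.012 = stop. A spring pushes it up, 3.5 N at 0 to 8 N at the stop. A cross key lets it turn only when pushed in more than 0.007; after the turn the key holds it at about 0.007 when let go. Let go with the wing turned under about 10 degrees, it springs out again.
- stud_turn (a joint): Turn of the open stud about its vertical axis, rad, growing clockwise seen from above: 0 = open (start, wing along the unit's x axis), 1.571 = locked (stop, wing along the unit's y axis). Slight friction, 0.03 N m, no spring; it stays where it is left.
- unit: Incubator, cream box 290 x 360 x 80 mm (x, y, z), fixed; origin under its centre, z up, front (display, small dial, switch) to -x. Grey metal cover 200 x 300 mm on top, 85 mm above the bench, centre at x +35 mm. Stud axes at x -25 or +95, y -110 or +110 mm; the three other studs look alike but are locked (wing along y) and fixed. Small loose things lie on and around the unit.

How it is judged (in metres and radians):
At the end, for the whole second after the job is handed in: The open stud is turned clockwise to within 15 degrees of the locked position and stays pushed in, more than 5 mm, by itself (value of joint stud_turn above 1.3 rad and value of joint stud_push above 0.005 m); the robot touches nothing.
It fails at once if the open stud is forced round (over 15 degrees) while it is pushed in less than 4 mm (value of joint stud_turn above 0.27 rad and value of joint stud_push below 0.004 m).
It also fails if it takes over 32 s, if anything falls off the work surface, if the arm or the gripper's body presses on something with over 40 N, if the wrist force passes 120 N, or if a joint passes its speed limit or range.

## Working session

There is one attempt and no reset: what is moved stays moved. The work goes in short steps, each a Python script; the robot and the scene stay as the last script left them, time stands still between calls to the robot, and variables do not carry over. Pictures are saved under pics/ and viewed, at most 10 in all, crops included, and the job is handed in when it is done.

```bash
mkdir -p pics
cat > h.py <<'E'
import numpy as np, cv2
from rig import manip
def save(im,n): cv2.imwrite(f'pics/{n}.png',im['frame'][:,:,::-1])
E
python3 - <<'E'
from h import *
import pickle
d={}
for n in('top','scene'):
    im=manip.get_image(n); save(im,n+'0'); d[n]=im
pickle.dump(d,open('d.pkl','wb'))
print(manip.get_t(),manip.get_eef_rot(),[ (d[n]['vfov'],d[n]['cx'],d[n]['cy']) for n in d]); print(d['top']['world_to_cam'])
E
```

```text
0.1 [-5.99152235e-01 -3.08357106e+00  1.72048028e-03] [(50.809076353634055, 312.2424905973236, 199.70338736717096), (53.57897714078894, 314.6529736865608, 200.9040035074679)]
[[ 1.92460419e-03 -9.99352261e-01  3.59354268e-02  4.58921050e+01]
 [-9.87408401e-01 -7.58343699e-03 -1.58009938e-01  5.70584983e+02]
 [ 1.58180103e-01 -3.51788358e-02 -9.86783413e-01  8.25776726e+02]
 [ 0.00000000e+00  0.00000000e+00  0.00000000e+00  1.00000000e+00]]
```

View pics/top0.png

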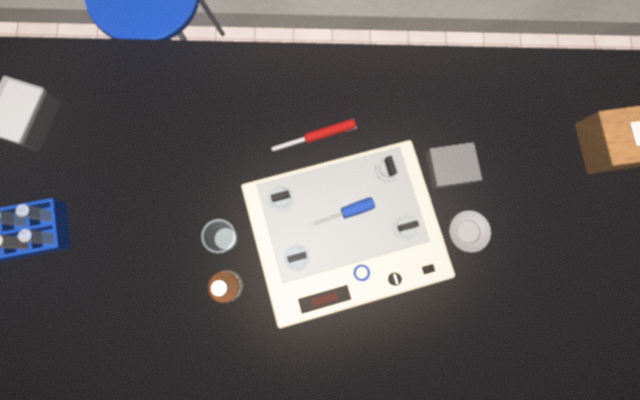

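View pics/scene0.png

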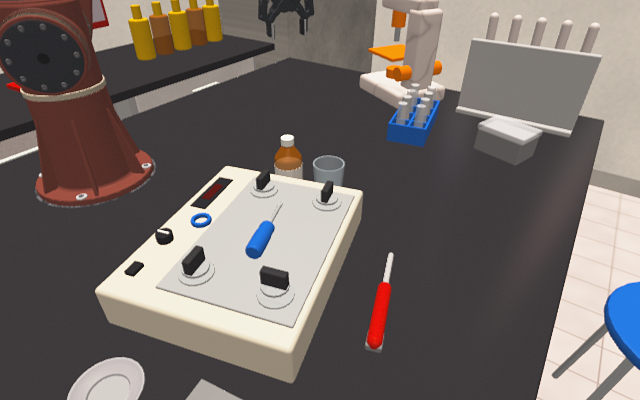

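The top view shows the open stud at the far right corner (about (390,166)), the unit's +x, −y corner, with its wing along the unit's x. The box top corners are at (242,185), (411,141), (454,275) and (279,327). The scene view confirms that this stud stands proud.

```bash
cat >> h.py <<'E'
def ray(im,uv,z,W=None):
    W=np.linalg.inv(im['world_to_cam']) if W is None else W
    f=200/np.tan(np.radians(im['vfov'])/2)
    d=W[:3,:3]@np.array([(uv[0]-im['cx'])/f,(uv[1]-im['cy'])/f,1]); o=W[:3,3]
    return o+d*(z-o[2])/d[2]
E
python3 - <<'E'
from h import *
import pickle
from scipy.spatial.transform import Rotation as R
im=pickle.load(open('d.pkl','rb'))['top']
uv=[(242,185),(411,141),(454,275),(279,327)]
P=np.array([ray(im,p,80)[:2] for p in uv]); L=np.array([(145,180),(145,-180),(-145,-180),(-145,180)])
A,B=P-P.mean(0),L
yaw=np.arctan2((B[:,0]*A[:,1]-B[:,1]*A[:,0]).sum(),(A*B).sum())
c,s=np.cos(yaw),np.sin(yaw);M=np.array([[c,-s],[s,c]])
print('yaw',yaw,'centre',P.mean(0),'res',P-P.mean(0)-L@M.T)
print('stud by unit',P.mean(0)+M@[95,-110],'by wing',ray(im,(390,166),128), 'locked studs', [P.mean(0)+M@q for q in([-25,-110],[95,110],[-25,110])], [ray(im,q,121) for q in [(408,226),(281,196),(297,257)]])
stud=P.mean(0)+M@[95,-110]
# look from above, tool y along the unit's y (closing line)
for k in (0,np.pi):
    r=(R.from_euler('z',yaw+k)*R.from_euler('x',np.pi)).as_rotvec()
    for z in (128-22,300):
      for t in(0,-1,-1.65):
        rr=(R.from_euler('z',t)*R.from_rotvec(r)).as_rotvec()
        print(k,z,t,manip.inverse_kinematics([*stud,z],rr))
print(manip.get_image('wrist')['hand_eye'])
E
```

```text
yaw 0.2742639326290865 centre [505.05683731 -19.39866237] res [[-2.78919988 -4.00215743]
 [-5.61205638  1.48076585]
 [ 3.91243687  5.01150193]
 [ 4.48881939 -2.49011035]]
stud by unit [626.29842452 -99.55773878] by wing [623.07652816 -96.35101825 128.        ] locked studs [array([ 510.78344687, -132.05835322]), array([566.71396471, 112.21972024]), array([451.19898706,  79.7191058 ])] [array([ 509.43237783, -128.8409276 ,  121.        ]), array([564.70458715, 110.14428538, 121.        ]), array([451.10619338,  79.20951712, 121.        ])]
0 106 0 [-2.72852696e-01  5.83285478e-01 -3.30173005e-02  9.54493549e-01
 -4.44089210e-16  2.59447603e+00]
0 106 -1 [-2.72852696e-01  5.83285478e-01 -3.30173005e-02  9.54493549e-01
 -4.44089210e-16 -2.68870928e+00]
0 106 -1.65 [-2.72852696e-01  5.83285478e-01 -3.30173005e-02  9.54493549e-01
 -4.44089210e-16 -2.03870928e+00]
0 300 0 [-2.72852696e-01  4.90026697e-01  3.25054544e-01  1.40582417e+00
 -4.44089210e-16  2.59447603e+00]
0 300 -1 [-2.72852696e-01  4.90026697e-01  3.25054544e-01  1.40582417e+00
 -4.44089210e-16 -2.68870928e+00]
0 300 -1.65 [-
[... 313 characters left out ...]
06 -1.65 [-2.72852696e-01  5.83285478e-01 -3.30173005e-02  9.54493549e-01
  4.44089210e-16  1.10288337e+00]
3.141592653589793 300 0 [-0.2728527   0.4900267   0.32505454  1.40582417  0.         -0.54711663]
3.141592653589793 300 -1 [-0.2728527   0.4900267   0.32505454  1.40582417  0.          0.45288337]
3.141592653589793 300 -1.65 [-2.72852696e-01  4.90026697e-01  3.25054544e-01  1.40582417e+00
  4.44089210e-16  1.10288337e+00]
[[-8.63387010e-04 -9.60659852e-01 -2.77726311e-01  7.00420585e+01]
 [ 9.99997128e-01 -1.45032950e-03  1.90795318e-03 -8.07734217e-01]
 [-2.23568868e-03 -2.77723866e-01  9.60658345e-01 -1.42982068e+02]
 [ 0.00000000e+00  0.00000000e+00  0.00000000e+00  1.00000000e+00]]
```

```bash
cat >> h.py <<'E'
from scipy.spatial.transform import Rotation as R
def ori(yaw): return (R.from_euler('z',yaw+np.pi)*R.from_euler('x',np.pi)).as_rotvec()
def wristW(im,p,r):
    T=np.eye(4);T[:3,:3]=R.from_rotvec(r).as_matrix();T[:3,3]=p
    return T@im['hand_eye']
E
python3 - <<'E'
from h import *
import pickle
manip.move_pose([624,-98,250],ori(0.274))
p,r=manip.get_ee_pos(),manip.get_eef_rot()
im=manip.get_image('wrist');save(im,'w1');W=wristW(im,p,r)
pickle.dump((im,W),open('w.pkl','wb'));print(manip.get_t(),p,im['vfov'])
f=200/np.tan(np.radians(im['vfov'])/2)
q=np.linalg.inv(W)@[624,-98,128,1];print(q[:2]/q[2]*f+[im['cx'],im['cy']])
E
```

```text
2.7667 [624.01962196 -97.16659397 250.04888332] 66.38750158322274
[319.31347003 194.25063886]
```

View pics/w1.png

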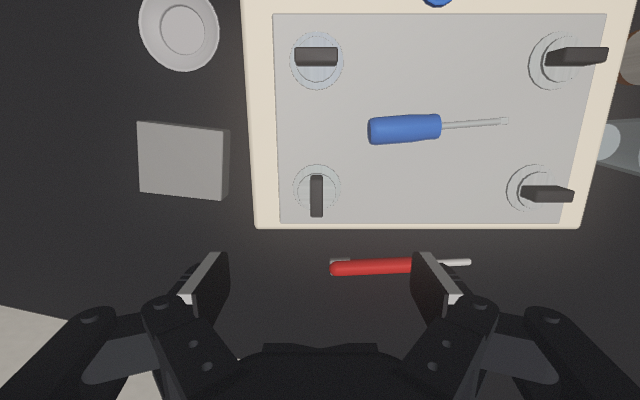

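The open stud's wing is at about (317,195), close to the predicted (319,194), and its length runs along the unit's x. I'll take a zoomed crop to separate the top face from the front face.

Run:
```python
import cv2
a=cv2.imread('pics/w1.png')[155:230,280:360];cv2.imwrite('pics/w1c.png',cv2.resize(cv2.convertScaleAbs(a,alpha=1.5,beta=20),None,fx=8,fy=8,interpolation=cv2.INTER_CUBIC))
```

```text
(no output)
```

View pics/w1c.png

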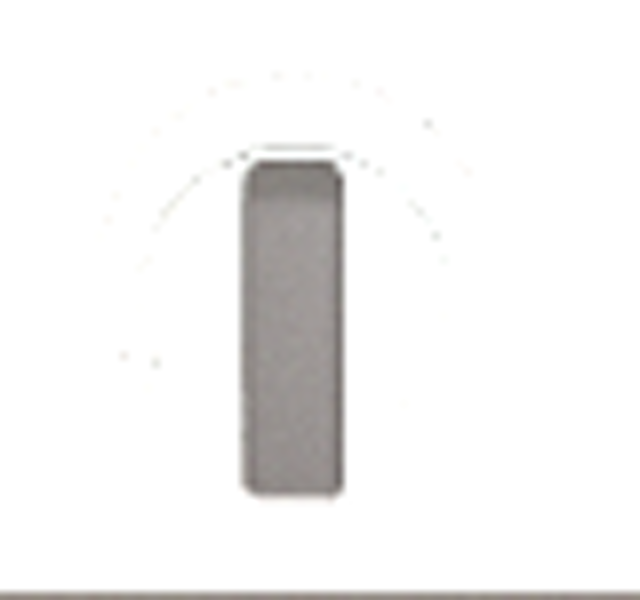

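Run:
```python
from h import *
import pickle
im,W=pickle.load(open('w.pkl','rb'))
g=lambda u,v:ray(im,(u,v),128,W)
c=g(316.7,198.2);a,b=g(316.7,179.4),g(316.7,217.1);e,k=g(310.5,198.2),g(322.9,198.2)
d=b-a;yaw=np.arctan2(d[1],d[0])
print('centre',c,'len',np.linalg.norm(d),'wid',np.linalg.norm(k-e),'yaw',yaw)
assert abs(np.linalg.norm(d)-36)<3 and abs(np.linalg.norm(k-e)-12)<2 and np.hypot(*(c[:2]-[624,-98]))<8
o=ori(0.274); 
manip.move_pose([c[0],c[1],160],o)
manip.move_linear([c[0],c[1],108],rate=60,until_force=8)
print(manip.get_t(),manip.get_ee_pos(),manip.get_ft_force())
p=manip.get_ee_pos();r=manip.get_eef_rot()
manip.grip(0.0)
print(manip.get_t(),manip.get_ee_pos(),manip.get_ft_force(),manip.get_wrist_torque(),manip.get_gripper_width(),manip.get_grip_force())
save(manip.get_image('wrist'),'w2')
```

```text
centre [628.17561323 -99.27114096 128.        ] len 35.24945783742241 wid 11.161422293714216 yaw 0.2713119578476336
4.2333 [628.47798301 -99.30294571 108.38863064] [-0.12795949  0.19110644  0.55544954]
4.9 [628.21002542 -99.31296667 108.20826984] [-1.12035317 -0.62762448  2.82351308] [-0.0182802   0.15594515  0.03213157] 0.1278888033489469 62.17060446739197
```

View pics/w2.png

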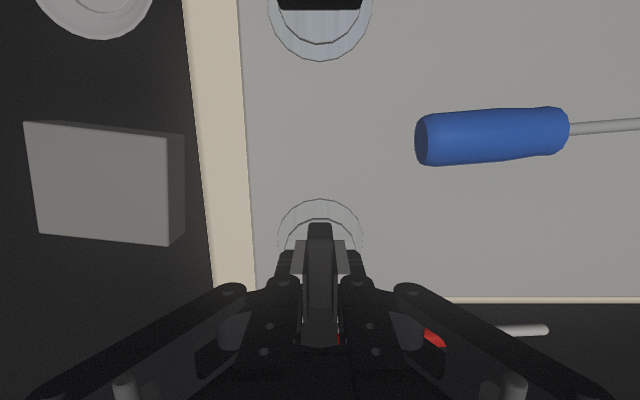

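The wing (about (320,235)) sits between the pads. The gap is about 11 mm and the side forces are small. Next I push.

Run:
```python
from h import *
p=manip.get_ee_pos()
for dz in (4,8,10.5):
    h=manip.move_linear([p[0],p[1],p[2]-dz],rate=20,until_force=25); f=manip.get_ft_force()
    print(h,manip.get_t(),manip.get_ee_pos(),f,manip.get_gripper_width())
    if h: break
```

```text
False 5.2917 [628.22613813 -99.30515736 104.17685389] [-1.23549861  0.42841019  3.90751925] 0.1263080733058579
False 5.6417 [628.22691537 -99.29177013 100.35123883] [-2.42184713  0.19201055  5.45976442] 0.1248303991626475
False 5.9167 [628.23804379 -99.29147585  97.93989767] [-1.60011697  0.83691383  6.87298772] 0.12614806822715827
```

The force follows the spring and rises to 6.9 N at about 10 mm in, so the stud is moving. Now I turn it by joint 6 alone, since the tool is vertical.

Run:
```python
from h import *
q0=np.array(manip.get_qpos());print(q0)
for a in (0.15,0.4,0.8,1.2,1.5,1.571):
    q=q0.copy();q[5]+=a;manip.set_joints(q)
    f=manip.get_ft_force()
    print(a,manip.get_t(),manip.get_ee_pos().round(1),f.round(1),manip.get_wrist_torque().round(2),round(manip.get_gripper_width(),3),manip.get_qpos()[5]-q0[5])
    if np.linalg.norm(f)>50 or f[2]<3: print('stop');break
```

```text
[-2.71616099e-01  5.93715389e-01 -3.72716953e-02  9.39687763e-01
 -6.72911738e-06 -5.45641763e-01]
0.15 6.1833 [628.2 -99.3  98.2] [-2.8  0.4  6. ] [0.05 0.49 0.02] 0.124 0.15094398851507124
0.4 6.5333 [628.3 -99.3  98.3] [-2.1 -0.7  6.9] [ 0.13  0.46 -0.01] 0.126 0.4006950001635001
0.8 7.0 [628.2 -99.3  98.2] [-3.   0.9  6.8] [0.09 0.46 0.02] 0.126 0.8004289073732048
1.2 7.4667 [628.3 -99.2  98.3] [-2.   0.8  5.7] [ 0.16  0.43 -0.04] 0.122 1.2004577428558014
1.5 7.8583 [628.3 -99.2  98.3] [-2.1  0.3  6.6] [ 0.16  0.44 -0.01] 0.123 1.5005802711007297
1.571 8.1083 [628.3 -99.2  98.3] [-2.2  0.8  6.2] [ 0.14  0.47 -0.03] 0.123 1.5714650239855157
```

Run:
```python
from h import *
p=manip.get_ee_pos()
manip.move_linear([p[0],p[1],p[2]+2.5],rate=20); print(manip.get_ft_force())
manip.grip(0.6); manip.move_linear([p[0],p[1],250],rate=100)
print(manip.get_t(),manip.get_ft_force()); save(manip.get_image('wrist'),'w3')
im=manip.get_image('scene');cv2.imwrite('pics/s3.png',cv2.resize(im['frame'][150:320,120:380,::-1],None,fx=3,fy=3))
```

```text
[-1.35623383  0.27785094  5.13967885]
10.5083 [ 0.21835336 -0.25454776  0.07893602]
```

View pics/s3.png

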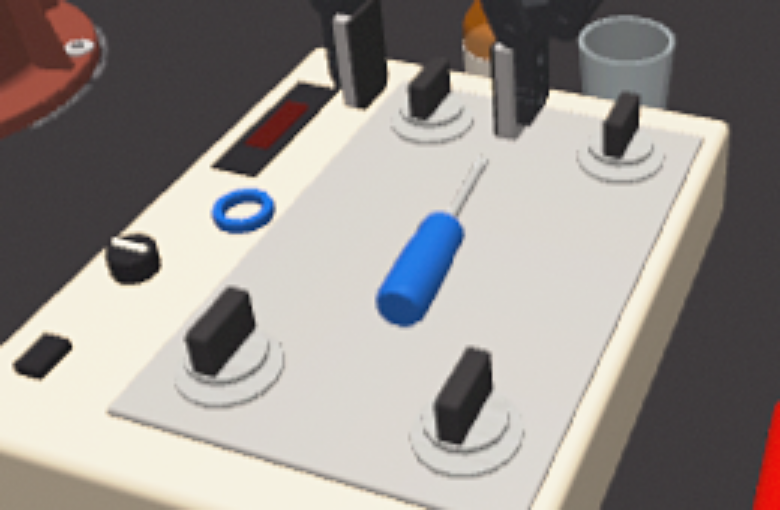

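View pics/w3.png

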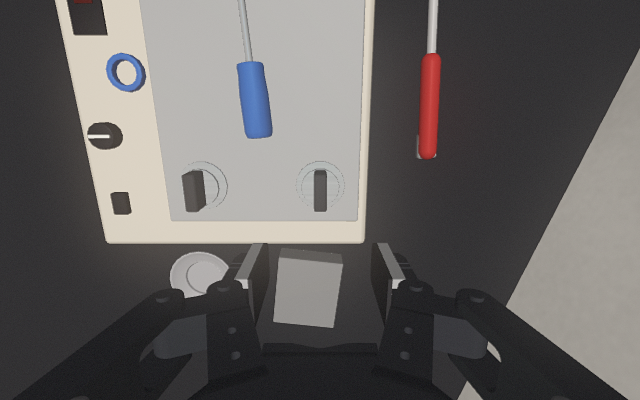

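Both views show the stud's wing (scene crop about (465,395), wrist (320,190)) parallel to its neighbours and at the same height. The gripper is clear of it.

```bash
python3 -c "
from rig import manip
print(manip.close_job())"
```

```text
the job is handed in; nothing more can be done
None
```

I pushed the open stud in about 10 mm, turned it about 90° clockwise and released it; it looks locked in the camera views, the arm is clear, and I handed the job in at about 10.6 s (the verdict wasn't shown).

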